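# Set the square jar in the bench holder and screw its cap shut

## Robot

A 6-joint arm with a two-finger parallel gripper is mounted at the origin on the work surface; the furniture and walls round the work are solid. World frame = base frame: x ahead of the robot, y to its left, z up, the work surface at z = 0. Lengths are in m, angles in rad, forces in N, time in s.
With the tool pointing down it reaches from about 0.25 to 0.775 m from the base axis. Payload 8.9 kg.
Tool frame: the origin (TCP) lies at the very end of the fingers, on their centre line; the grasp point (between the pads) lies 19 mm behind it; z points along the fingers, y is the line along which they close (so a half turn about z gives the same grasp; the last joint's range is limited). The gripper opens to 85 mm and grips with 20 to 120 N. Pads are 22 mm wide; open, the fingers measure 114 mm over their backs; the gripper's body (76 mm by 85 mm) begins 54 mm behind the grasp point. The pads swing forward as they close: fully open they stand 13 mm farther back than shut.
Start: joints at [-1.473, 0.291, -0.153, 1.127, 0, 1.431], TCP at [0.123, -0.51, 0.231] pointing down, gripper open.
Joint ranges: [-2.52, 2.52], [-0.91, 1.74], [-1.3, 1.37], [-1.96, 2.02], [-1.52, 1.47], [-3.14, 3.14]. Speed limits (rad/s): [2.22, 2.22, 2.79, 3.14, 3.14, 3.14].

## Interface

Orientations are given as a unit quaternion [x, y, z, w].
In Python, from plant import manip gives the robot as it stands.
- The arm moves only by the shell command python3 -m jog 'ROWS' [FORCE]. ROWS is JSON, a list that holds one entry, the list of rows, each a list of 7 numbers: the shift along the tool's x, y, z scaled (see below), then the turn, a rotation vector about the tool's x, y, z scaled (see below), then the opening, from 0 (shut) to 1 (fully open). A call has 1 to 5 rows; each row is the pose to reach, as a shift and turn from the pose commanded when the call began, along the tool's axes at that moment, turning the shorter way round; what a row does not reach only later rows make up. The controller multiplies each number of a shift by 40 cm and each number of a turn by 360 degrees. A row lasts 1/10 s, in which the tool goes at most 50 mm and 8.59 degrees, less where a joint would pass 70% of its speed; a pose out of reach is approached as far as the arm can. A call with a number of a shift or a turn outside -1 to 1 is refused whole. A call with a gripper value outside its range is refused whole. The fingers move at their own pace and stop on an object; FORCE is the grip in N (left out, the last holds). Time passes only in rows, so rows that repeat a pose let the fingers close. It gives the time, the measured TCP pose, the force, the opening and the grip force at its end, in the units of the state.
- manip.observe(): the state, without advancing time (a new reading comes with each control period).
- manip.get_image(name): name is "scene" or "top"; returns a dict with "pixels" (400x640x3 uint8, blue, green, red), "K" (3x3 intrinsics, pixels), "eye" and "orientation" of the camera in the world. Camera axes: x right, y down, z forward; pixel columns grow to the right and rows downward; lengths in m; the calibration is good to about 2 mm. A picture is of the moment at which its call begins. There is no depth.
- manip.job_done(): hands the job in; it is judged then, once.
Trained networks look in a picture, given as the dict that the camera call returned (one of the last four; its "shot" number tells which), for a name from the list of things; names that differ only in an ending like _2 or _b are one class to them, and where a whole thing is asked for, a point or a joint stands for the part that bears it (a point fixed in the world has none). Each returns a list of dicts, best first, with "confidence" (0 to 1); they miss things now and then, are a little off and sometimes report something else, mostly with a low value. They report only what shows in the picture. A call takes as long as a camera call.
- manip.boxes_of(name, picture): "box" ([centre column, centre row, width, height] in pixels, round what is visible of it).
- manip.masks_of(name, picture): "pixels" (400x640 bool, what is visible of it) and "box" ([centre column, centre row, width, height] in pixels, round what is visible of it).
The state is a dict: "clock": time; "joint_pos": joint angles; "joint_vel": joint speeds; "joint_torque": joint torques, N m; "tcp_pos": TCP position; "eef_rot": TCP orientation; "wrist_force": force on the tool from outside, world axes, zero at the start; "moment": the same for the moment, N m; "width": finger opening in m; "grip_force": force on a finger pad.
Only numpy, scipy, OpenCV 4.12 (cv2) and the standard library are available. Lean on these libraries where they do the work, as an engineer would, in place of code of your own. Each camera call takes 0.05 s, during which the arm holds its last target. There are 200 camera calls.

## Task

The taller of the two white square jars has been left with its cap loose. Lift it by its body (not by the loose cap), stand it all the way down in the square well of the bench holder and let go; then take the wing of the cap and screw it clockwise until it stops, fully closed. Leave the jar standing in the holder and the short jar standing where it is.

Things in the scene. Friction and masses are not known exactly. Their poses are not given: they have to be found in the camera images.
- tall_jar: Taller white plastic jar, loose, 0.24 to 0.43 kg, upright. Square body 60 x 60 mm, edges rounded 6 mm, 78 mm high, with a grey screw cap on top (113 mm in all). Origin: centre of underside, z up, x and y normal to the side faces. Paper label on its -x side, small raised white mark on the shoulder at its +x edge. Grip two facing sides just below the shoulder, fingers down.
- jar_cap (a joint): Angle of the tall jar's captive cap about the vertical, rad: 0 = fully closed (firm stop), larger = looser; starts at 1.6 to 2.4. Closes clockwise seen from above, turns in place without rising, friction about 0.05 N m, stays where left. Closed, the arrow nose of its wing points at the mark on the jar's shoulder (jar's +x).
- cap_wing (a point): Point on the cap's axis at mid-height of its wing, 103 mm over the jar's underside; turns with the cap. The wing is an upright bar 14 mm thick (along y), 44 mm long (along x, arrow nose at +x), 20 mm high (93 to 113 mm over the underside), on a round skirt 52 mm across (82 to 93 mm over the underside).
- jar_holder: Steel holder fixed to the bench: base plate 105 (x) x 85 (y) x 8 mm with a central square well 69 x 69 mm inside, walls 8 mm thick along x and y, tops at 32 mm, well floor at 8 mm. Origin: centre of underside. Keeps the jar from turning: 4.5 mm play each side, about 0.17 rad of turn either way. The jar may stand in it facing any of four ways.
- short_jar: The short jar, like the tall one but its body is 48 mm high (83 mm with its cap, which is closed and fixed). Loose, 0.25 kg. Not to be disturbed. Origin: centre of its underside.
- parts_cabinet: Grey drawer cabinet, fixed, not used: an obstacle. With its open top drawer it takes up x from -150 to +85 mm and y from -85 to +85 mm of its origin (on the bench), up to 173 mm.
- far_boxes: Row of boxes at the left of the bench, fixed, not used: an obstacle. Solid from x -10 to +175 mm and y +280 to +520 mm of its origin (on the bench), up to 305 mm.

How it is judged:
On the way, in this order (a step that is already met when the one before it is completed fails the run):
1. the tall jar stands in the holder's well, let go, its cap still loose (horizontal distance between tall_jar and jar_holder below 0.01 m and z of tall_jar in the frame of jar_holder below 0.012 m and angle between tall_jar's own z axis and vertical below 0.08 rad and contact force between the fingers and tall_jar below 0.3 N and value of joint jar_cap above 0.8 rad), for 0.2 s.
2. the cap is screwed fully closed with the jar in the holder (horizontal distance between tall_jar and jar_holder below 0.01 m and z of tall_jar in the frame of jar_holder below 0.012 m and angle between tall_jar's own z axis and vertical below 0.08 rad and value of joint jar_cap below 0.12 rad), for 0.2 s.
At the end, for the whole second after the job is handed in: The tall jar stands upright (within 0.08 rad) on the floor of the holder's well, within 10 mm of its centre, released and at rest, its cap within 0.12 rad of fully closed; the short jar stands within 30 mm of where it was (all of step 2 and linear speed of tall_jar below 0.02 m/s and angle between short_jar's own z axis and vertical below 0.2 rad and distance of short_jar from where it was at the start of the episode below 0.03 m); the robot touches nothing.
It fails at once if the tall jar is lifted by its cap (height (world z) of tall_jar above 0.03 m and z of the grasp point in the frame of tall_jar above 0.09 m and contact force between the fingers and tall_jar above 0.5 N).
It fails at once if the tall jar is tipped over (angle between tall_jar's own z axis and vertical above 0.6 rad).
It fails at once if the short jar is knocked over or pushed more than 30 mm (distance of short_jar from where it was at the start of the episode above 0.03 m or angle between short_jar's own z axis and vertical above 0.5 rad).
It also fails if it takes over 58 s, if anything falls off the work surface, if the arm or the gripper's body presses on something with over 40 N, if the wrist force passes 120 N, or if a joint passes its speed limit or range.

## Working session

There is one attempt and no reset: what is moved stays moved. The work goes in short steps, Python scripts to look and compute and a shell command to move; the robot and the scene stay as the last step left them, time stands still between calls to the robot, and variables do not carry over. Pictures are saved under pics/ and viewed, at most 10 in all, crops included, and the job is handed in when it is done.

```bash
mkdir -p pics; ls; cat > h.py <<'E'
import numpy as np,cv2
from scipy.spatial.transform import Rotation as R
from plant import manip
def cam(p):
    o=np.array(p["orientation"]); M=R.from_quat(o).as_matrix() if o.size==4 else o.reshape(3,3)
    return np.array(p["K"]).reshape(3,3),np.array(p["eye"]),M
def ray(p,u,v):
    K,e,M=cam(p); return e,M@np.linalg.solve(K,[u,v,1.])
def atz(p,u,v,z):
    e,d=ray(p,u,v); return e+d*(z-e[2])/d[2]
def proj(p,X):
    K,e,M=cam(p); q=K@(M.T@(np.atleast_2d(X)-e).T); return (q[:2]/q[2]).T
def tri(*obs):
    A=np.zeros((3,3));b=np.zeros(3)
    for p,u,v in obs:
        e,d=ray(p,u,v); d=d/np.linalg.norm(d);P=np.eye(3)-np.outer(d,d);A+=P;b+=P@e
    return np.linalg.solve(A,b)
E
python3 - <<'E'
from h import *
np.set_printoptions(precision=4,suppress=True)
for n in("scene","top"):
    p=manip.get_image(n); cv2.imwrite(f"pics/{n}0.png",p["pixels"]); print(n,p["K"],p["eye"],p["orientation"])
    for o in("tall_jar","jar_cap","jar_holder","short_jar"):
        print(o,[(round(b["confidence"],2),np.round(b["box"],1)) for b in manip.boxes_of(o,p)][:3])
s=manip.observe();print(s)
E
```

```text
pics
scene [[487.8366   0.     318.9876]
 [  0.     487.8366 196.9126]
 [  0.       0.       1.    ]] [0.0668 0.7479 0.9106] [-0.2147  0.8915 -0.3867  0.0979]
tall_jar [(0.77, array([309.3, 169.1,  26.6,  42.4]))]
jar_cap [(0.53, array([310. , 160.1,  18.7,  20.9]))]
jar_holder [(0.75, array([339.4, 215.6,  50.2,  40.3])), (0.69, array([387.8, 165.4,  29. ,  33.8]))]
short_jar [(0.66, array([387.1, 163.6,  29.1,  33.1]))]
top [[464.7644   0.     319.6016]
 [  0.     464.7644 204.632 ]
 [  0.       0.       1.    ]] [0.2948 0.0084 1.5419] [ 0.712  -0.7002  0.0422 -0.0335]
tall_jar [(0.94, array([362.6, 169.8,  20.4,  26.4]))]
jar_cap [(0.45, array([364.5, 170.3,  16.4,  18.4]))]
jar_holder [(0.82, array([337. , 212.7,  27.2,  35.8]))]
short_jar [(0.97, array([410.6, 226.1,  22.4,  20.9]))]
{'clock': 0.5, 'joint_pos': array([-1.4733,  0.2907, -0.1534,  1.1267, -0.    ,  1.4315]), 'joint_vel': array([-0.0009, -0.0008,  0.0008,  0.0019,  0.    , -0.001 ]), 'joint_torque': array([ -0.0023, -53.6657,  33.1439,   0.0031,  -0.0003,  -0.    ]), 'tcp_pos': array([ 0.1232, -0.5103,  0.2313]), 'eef_rot': array([ 0.993 ,  0.1181,  0.    , -0.0001]), 'wrist_force': array([-0.3952,  0.149 ,  0.418 ]), 'moment': array([-0.0015,  0.0109, -0.0199]), 'grip_force': 0.0, 'width': 0.08552197266923894}
```

View pics/scene0.png

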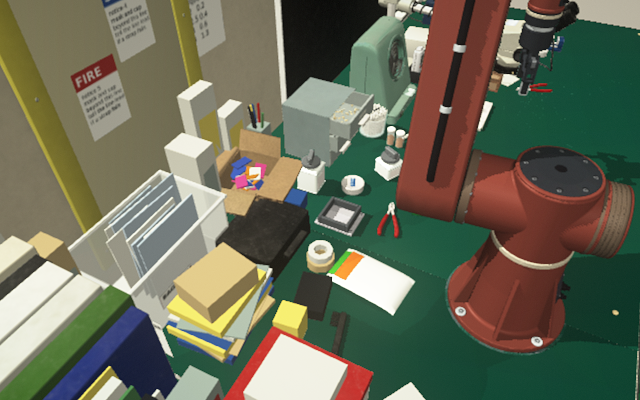

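View pics/top0.png

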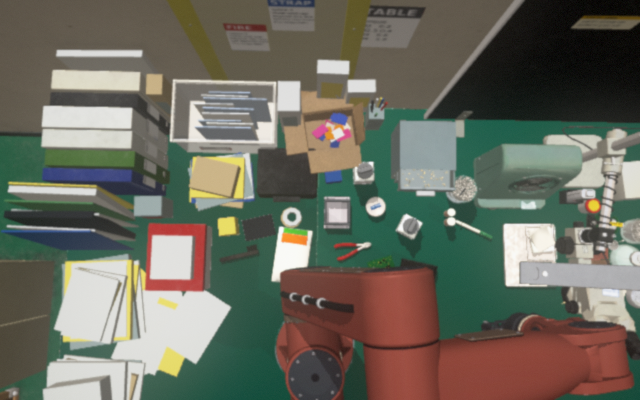

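Scene view: the tall jar is at about (311,170), the holder at (340,215) and the short jar at (388,164). Top view: tall jar (363,172), holder (337,213), short jar (409,227). Next I fit the poses to the masks from both views and enlarge the crops.

```bash
cat > fit.py <<'E'
from h import *
from scipy.optimize import minimize
def box(a,b,z0,z1,x0=0,y0=0): return np.array([[x0+i*a/2,y0+j*b/2,z] for i in(-1,1) for j in(-1,1) for z in(z0,z1)])
def octb(a,z0,z1,r=.0018):
    h=a/2; return np.array([[x,y,z] for x,y in[(h,h-.006),(h-.006,h),(h-r,h-r)] for x,y in[(x,y),(-x,y),(x,-y),(-x,-y)] for z in(z0,z1)])
t=np.linspace(0,2*np.pi,24)
def cyl(r,z0,z1): return np.array([[r*np.cos(a),r*np.sin(a),z] for a in t for z in(z0,z1)])
JAR=[octb(.06,0,.078),cyl(.026,.082,.093),cyl(.021,.093,.111)]
SJAR=[octb(.06,0,.048),cyl(.026,.052,.063),cyl(.021,.063,.081)]
HOLD=[box(.105,.085,0,.008),box(.085,.085,0,.032)]
def sil(p,parts,x,y,z,yaw,S=8,roi=None):
    c,s=np.cos(yaw),np.sin(yaw);Rz=np.array([[c,-s,0],[s,c,0],[0,0,1]]);im=np.zeros((roi[3]*S,roi[2]*S),np.uint8)
    for P in parts:
        q=proj(p,P@Rz.T+[x,y,z]);q=(q+.5-[roi[0],roi[1]])*S
        cv2.fillConvexPoly(im,cv2.convexHull(np.round(q).astype(np.int32)),1)
    return cv2.resize(im.astype(np.float32),(roi[2],roi[3]),interpolation=cv2.INTER_AREA)
def fit(pics,name,parts,x0,zfree=False):
    obs=[]
    for p,near in pics:
        ms=manip.masks_of(name,p); ms=[m for m in ms if np.hypot(*(np.array(m["box"][:2])-near))<15]
        m=ms[0]["pixels"]; b=ms[0]["box"]; roi=[int(b[0]-b[2]/2)-10,int(b[1]-b[3]/2)-10,int(b[2])+20,int(b[3])+20]
        obs.append((p,m[roi[1]:roi[1]+roi[3],roi[0]:roi[0]+roi[2]].astype(np.float32),roi))
    def cost(v): return sum(np.abs(sil(p,parts,v[0],v[1],v[3] if zfree else 0,v[2],roi=r)-m).sum() for p,m,r in obs)
    best=None
    for yaw in np.arange(0,np.pi if parts is HOLD else np.pi/2,np.pi/12):
        v=[x0[0],x0[1],yaw]+([0] if zfree else [])
        n=len(v);sim=np.vstack([v]+[np.array(v)+d for d in np.diag([.01,.01,.15,.01][:n])])
        r=minimize(cost,v,method="Nelder-Mead",options=dict(initial_simplex=sim,xatol=1e-4,fatol=.05,maxiter=200))
        if best is None or r.fun<best.fun: best=r
    return best.x,best.fun,sum(m.sum() for _,m,_ in obs)
E
python3 - <<'E'
from fit import *
np.set_printoptions(precision=4,suppress=True)
a=manip.get_image("scene");b=manip.get_image("top")
for n,P,u,v in(("tall_jar",JAR,(309,169),(363,170)),("jar_holder",HOLD,(339,215),(337,213)),("short_jar",SJAR,(387,164),(410,226))):
    X=tri((a,*u),(b,*v));print(n,X)
    for zf in(False,True): print(zf,*fit([(a,u),(b,v)],n,P,X,zf))
def crop(p,u,v,h,S): return cv2.resize(p["pixels"][v-h:v+h,u-h:u+h],(S,S),interpolation=cv2.INTER_CUBIC)
o=np.vstack([np.hstack([crop(a,311,168,24,290),crop(a,340,216,27,290)]),np.hstack([crop(b,363,172,22,290),crop(b,337,213,22,290)])])
cv2.imwrite("pics/crop.png",o)
E
```

```text
tall_jar [ 0.5688 -0.1477  0.0589]
False [ 0.5651 -0.1484  1.6294] 186.90625 1282.0
True [ 0.565  -0.1487  0.0611  0.0008] 186.15625 1282.0
jar_holder [ 0.4346 -0.0662  0.0144]
False [ 0.4373 -0.0652  0.0126] 96.234375 2053.0
True [ 0.4362 -0.0647  0.0122  0.0024] 81.9375 2053.0
short_jar [ 0.3959 -0.3053  0.0246]
False [ 0.3936 -0.3013  1.0616] 181.921875 981.0
True [ 0.3938 -0.3018  1.0622 -0.0009] 181.171875 981.0
```

View pics/crop.png

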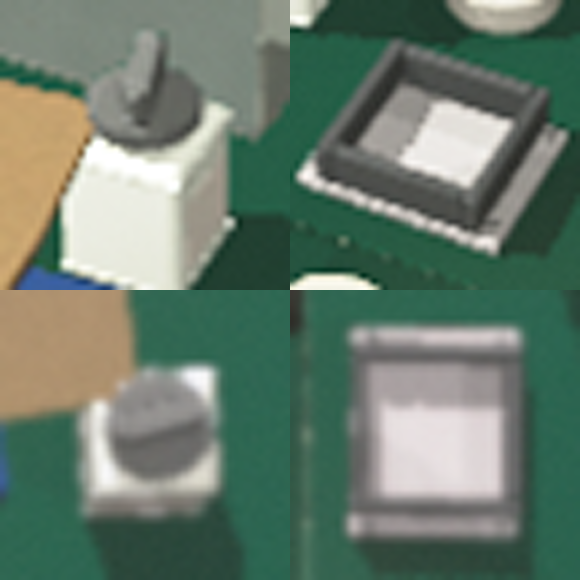

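The holder's flange runs along world x, so its yaw is about 0. The jar's yaw is about 0.06 (mod 90°), and the wing lies mostly along world y. Before moving I check how much room there is beside the box flap and the cabinet.

```bash
python3 - <<'E'
from fit import *
a=manip.get_image("scene");b=manip.get_image("top")
def crop(p,u,v,w,h,S,x,y,yaw,parts):
    im=cv2.resize(p["pixels"][v-h:v+h,u-w:u+w],None,fx=S,fy=S,interpolation=cv2.INTER_CUBIC)
    for (X,parts) in parts:
        c,s=np.cos(X[2]),np.sin(X[2]);Rz=np.array([[c,-s,0],[s,c,0],[0,0,1]])
        for P in parts:
            q=(proj(p,P@Rz.T+[X[0],X[1],0])+.5-[u-w,v-h])*S
            cv2.polylines(im,[cv2.convexHull(np.round(q).astype(np.int32))],True,(0,0,255),1)
    return im
L=[((.565,-.1485,.06),JAR),((.4368,-.065,.0125),HOLD)]
o=np.hstack([crop(a,320,170,65,72,4,0,0,0,L)[:576],crop(b,360,165,35,72,4,0,0,0,L)])
print(o.shape);cv2.imwrite("pics/c2.png",o)
for y in (-.2,-.22,-.24): print(proj(b,[[.55,y,.173],[.60,y,.173]]),proj(a,[[.55,y,.173]]))
E
```

```text
(576, 800, 3)
[[384.58477806 169.95403673]
 [384.6018508  153.5390746 ]] [[323.35293733 126.15101441]]
[[391.25561474 170.07540994]
 [391.24710214 153.66265324]] [[326.76609941 122.26981106]]
[[397.92427257 170.1967435 ]
 [397.89019131 153.78619168]] [[330.1116307  118.46551259]]
```

View pics/c2.png

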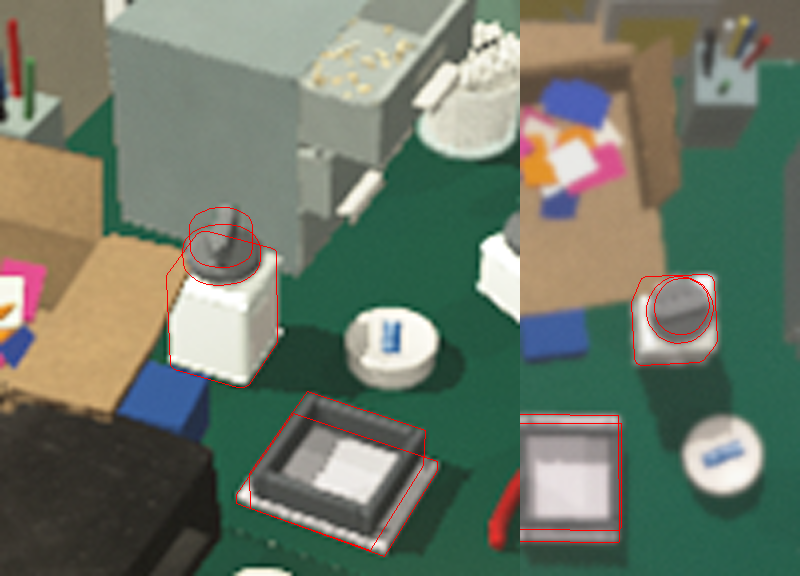

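The overlay fits the jar and the holder. The flap corner shows at left-image (188,250) and right-image (665,300); I triangulate that corner, the blue box and the cabinet.

```bash
python3 - <<'E'
from fit import *
np.set_printoptions(precision=4,suppress=True)
a=manip.get_image("scene");b=manip.get_image("top")
A=lambda x,y:(a,255+x/4-.5,98+y/4-.5); B=lambda x,y:(b,325+(x-520)/4-.5,93+y/4-.5)
def t(n,l,r):
    X=tri(A(*l),B(*r)); print(n,X,proj(a,X)-A(*l)[1:],proj(b,X)-B(*r)[1:])
t("flap corner",(186,249),(666,300))
t("flap inner corner",(110,236),(663,215))
t("blue corner",(209,375),(590,352))
t("blue top far",(155,362),(588,312))
t("short flap end",(103,155),(680,180))
for z in(.05,.08,.1,.12): print(z,atz(*B(666,300),z))
E
```

```text
flap corner [ 0.5766 -0.1345  0.0965] [[2.3713 0.3076]] [[-0.782  -1.8577]]
flap inner corner [ 0.6428 -0.135   0.0846] [[0.3161 0.0472]] [[-0.1082 -0.2498]]
blue corner [ 0.5375 -0.0801  0.0442] [[0.3738 0.0505]] [[-0.1135 -0.2832]]
blue top far [ 0.5734 -0.077   0.0432] [[1.4505 0.1932]] [[-0.4641 -1.0952]]
short flap end [ 0.653  -0.1434  0.1442] [[-0.9794 -0.1592]] [[0.3398 0.7887]]
0.05 [ 0.5796 -0.1417  0.05  ]
0.08 [ 0.5739 -0.1387  0.08  ]
0.1 [ 0.5701 -0.1366  0.1   ]
0.12 [ 0.5663 -0.1346  0.12  ]
```

```bash
cat > go.py <<'E'
from h import *
import sys
np.set_printoptions(precision=4,suppress=True)
def go(x,y,z,yaw):
    s=manip.observe();M=R.from_quat(s["eef_rot"]);p=np.array(s["tcp_pos"])
    T=R.from_matrix(np.array([[np.cos(yaw),np.sin(yaw),0],[np.sin(yaw),-np.cos(yaw),0],[0,0,-1]]))
    d=M.inv().apply(np.array([x,y,z])-p)/.4; r=(M.inv()*T).as_rotvec()/(2*np.pi)
    m=M.as_matrix();print("t",round(s["clock"],2),"p",p,"yaw",round(np.arctan2(m[1,0],m[0,0]),3),"j6",round(s["joint_pos"][5],3),"w",round(s["width"],4),"g",round(s["grip_force"],1),"F",s["wrist_force"],"M",s["moment"]);print("shift",d,"turn",r)
if __name__=="__main__": go(*map(float,sys.argv[1:5]))
E
python3 go.py .565 -.157 .25 1.63
python3 - <<'E'
from fit import *
a=manip.get_image("scene");b=manip.get_image("top")
B=(b,325+(666-520)/4-.5,93+300/4-.5)
for z in(.03,.05,.07,.08,.09,.1,.11,.12,.13):
    q=proj(a,atz(*B,z))[0]; q=(q+.5-[255,98])*4; print(z,q, "line v",236+(q[0]-110)*13/76)
E
```

```text
t 1.4 p [ 0.1232 -0.5103  0.2313] yaw 0.237 j6 1.431 w 0.0853 g 0.0 F [0.7442 0.2824 0.5623] M [-0.0473 -0.0467  0.0323]
shift [ 1.281  -0.5996 -0.0467] turn [-0.     -0.     -0.2217]
0.03 [196.15410371 315.16231293] line v 250.73688616129468
0.05 [198.76189759 296.31084851] line v 251.18295616710037
0.07 [201.43379697 276.99597229] line v 251.63999158636113
0.08 [202.79452947 267.15938187] line v 251.87274846114718
0.09 [204.17219504 257.20038406] line v 252.1084017827575
0.1 [205.56711174 247.11667969] line v 252.34700595515096
0.11 [206.97960564 236.90591163] line v 252.58861675336303
0.12 [208.41001107 226.56566298] line v 252.8332913669723
0.13 [209.85867091 216.09345516] line v 253.08108844523014
```

```bash
python3 -m jog '[[[0.62,-0.3,-0.06,0,0,-0.11,1],[0.62,-0.3,-0.06,0,0,-0.11,1],[0.62,-0.3,-0.06,0,0,-0.11,1],[0.62,-0.3,-0.06,0,0,-0.11,1],[0.62,-0.3,-0.06,0,0,-0.11,1]]]' 40; python3 go.py .565 -.157 .23 1.63
```

```text
clock: 2.0
tcp_pos: [0.3169, -0.3509, 0.2534]
eef_rot: [0.893, 0.45, 0.0, 0.0]
wrist_force: [0.1, -0.3, 1.7]
width: 0.0853
grip_force: 0.0
t 2.0 p [ 0.3169 -0.3509  0.2534] yaw 0.933 j6 1.217 w 0.0853 g 0.0 F [ 0.059  -0.2921  1.6737] M [-0.0342 -0.0421 -0.0339]
shift [0.7588 0.2099 0.0584] turn [ 0.0001  0.0001 -0.1109]
```

```bash
python3 -m jog '[[[0.76,0.21,0.06,0,0,-0.111,1],[0.76,0.21,0.06,0,0,-0.111,1],[0.76,0.21,0.06,0,0,-0.111,1],[0.76,0.21,0.06,0,0,-0.111,1],[0.76,0.21,0.06,0,0,-0.111,1]]]'; python3 go.py .565 -.157 .23 1.63
```

```text
clock: 2.5
tcp_pos: [0.5143, -0.1982, 0.234]
eef_rot: [0.685, 0.728, -0.0, 0.0]
wrist_force: [0.5, -1.4, 0.1]
width: 0.0854
grip_force: 0.0
t 2.5 p [ 0.5143 -0.1982  0.234 ] yaw 1.631 j6 1.01 w 0.0854 g 0.0 F [ 0.522  -1.399   0.1062] M [-0.0949  0.0468 -0.0063]
shift [0.0951 0.1327 0.01  ] turn [0.0001 0.0001 0.0002]
```

```bash
python3 -m jog '[[[0.095,0.133,0.01,0,0,0,1],[0.095,0.133,0.01,0,0,0,1],[0.095,0.133,0.135,0,0,0,1],[0.095,0.133,0.26,0,0,0,1],[0.095,0.133,0.26,0,0,0,1]]]'; python3 go.py .565 -.157 .049 1.63; python3 - <<'E'
from h import *
a=manip.get_image("scene");b=manip.get_image("top")
def crop(p,u,v,w,h,S): return cv2.resize(p["pixels"][v-h:v+h,u-w:u+w],None,fx=S,fy=S,interpolation=cv2.INTER_CUBIC)
cv2.imwrite("pics/d.png",np.hstack([crop(a,312,165,40,40,5),crop(b,364,168,40,40,5)]))
E
```

```text
clock: 3.0
tcp_pos: [0.5594, -0.1573, 0.1243]
eef_rot: [0.688, 0.726, -0.002, -0.005]
wrist_force: [-1.2, 0.7, -0.7]
width: 0.0855
grip_force: 0.0
t 3.0 p [ 0.5594 -0.1573  0.1243] yaw 1.625 j6 1.117 w 0.0855 g 0.0 F [-1.2304  0.6637 -0.7401] M [0.0161 0.0784 0.0143]
shift [-0.001   0.016   0.1882] turn [-0.0016 -0.0007 -0.0007]
```

View pics/d.png

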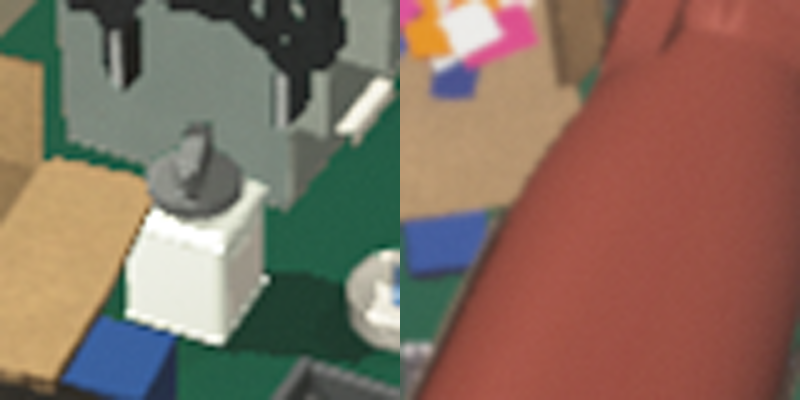

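Left crop: the fingertips at (120,85) and (290,120) straddle the jar along x, with the cap between them at (195,165). The arm hides the jar in the top view. Now I descend.

```bash
python3 -m jog '[[[0,0.014,0.05,0,0,0,1],[0,0.014,0.1,0,0,0,1],[0,0.014,0.15,0,0,0,1],[0,0.014,0.185,0,0,0,1],[0,0.014,0.185,0,0,0,1]]]'; python3 go.py .565 -.157 .049 1.63
```

```text
clock: 3.6
tcp_pos: [0.5702, -0.1594, 0.0575]
eef_rot: [0.688, 0.726, 0.0, 0.001]
wrist_force: [-0.4, -0.3, 0.1]
width: 0.0853
grip_force: 0.0
t 3.6 p [ 0.5702 -0.1594  0.0575] yaw 1.625 j6 1.121 w 0.0853 g 0.0 F [-0.3601 -0.2928  0.0908] M [ 0.0484 -0.0212 -0.0233]
shift [ 0.0068 -0.0127  0.0212] turn [ 0.0002  0.0001 -0.0008]
```

```bash
python3 -m jog '[[[0,-0.01,0.008,0,0,0,1],[0,-0.01,0.008,0,0,0,1],[0,-0.01,0.008,0,0,0,0.5],[0,-0.01,0.008,0,0,0,0.4],[0,-0.01,0.008,0,0,0,0.4]]]' 40; python3 go.py .565 -.157 .049 1.63
```

```text
clock: 4.1
tcp_pos: [0.5657, -0.1591, 0.0539]
eef_rot: [0.688, 0.726, -0.0, 0.0]
wrist_force: [-1.6, -0.2, 7.3]
width: 0.0595
grip_force: 42.6
t 4.1 p [ 0.5657 -0.1591  0.0539] yaw 1.625 j6 1.118 w 0.0595 g 42.6 F [-1.6428 -0.247   7.3346] M [-0.0101  0.6802 -0.0258]
shift [ 0.0054 -0.0015  0.0122] turn [ 0.0001  0.0001 -0.0007]
```

```bash
python3 -m jog '[[[0,0,-0.01,0,0,0,0.3],[0,0,-0.015,0,0,0,0.3],[-0.02,-0.05,-0.015,0,0,0,0.3],[-0.02,-0.1,-0.03,0,0,0,0.3],[-0.02,-0.1,-0.1,0,0,0,0.3]]]' 60; python3 go.py .437 -.065 .16 1.583
```

```text
clock: 4.6
tcp_pos: [0.521, -0.1677, 0.0902]
eef_rot: [0.688, 0.726, -0.002, -0.004]
wrist_force: [-0.0, -0.0, -4.1]
width: 0.0589
grip_force: 66.6
t 4.6 p [ 0.521  -0.1677  0.0902] yaw 1.624 j6 1.072 w 0.0589 g 66.6 F [-0.0189 -0.0413 -4.0689] M [ 0.0693 -0.0368 -0.0298]
shift [ 0.2682 -0.1972 -0.1719] turn [-0.0013 -0.0006  0.0066]
```

```bash
python3 -m jog '[[[0,0,-0.12,0,0,0.007,0.3],[0.12,-0.1,-0.16,0,0,0.007,0.3],[0.24,-0.2,-0.16,0,0,0.007,0.3],[0.24,-0.2,-0.16,0,0,0.007,0.3],[0.24,-0.2,-0.16,0,0,0.007,0.3]]]'; python3 go.py .437 -.0755 .1 1.583;python3 - <<'E'
from h import *
a=manip.get_image("scene");b=manip.get_image("top")
def crop(p,u,v,w,h,S): return cv2.resize(p["pixels"][v-h:v+h,u-w:u+w],None,fx=S,fy=S,interpolation=cv2.INTER_CUBIC)
cv2.imwrite("pics/e.png",np.hstack([crop(a,338,180,40,50,6),crop(b,337,200,25,50,6)]))
for n in("tall_jar","jar_holder"):
  for p in(a,b): print(n,[(m["confidence"],m["box"]) for m in manip.boxes_of(n,p)])
E
```

```text
clock: 5.1
tcp_pos: [0.4378, -0.0749, 0.157]
eef_rot: [0.703, 0.712, -0.0, -0.001]
wrist_force: [-0.7, -1.0, -3.4]
width: 0.0588
grip_force: 66.7
t 5.1 p [ 0.4378 -0.0749  0.157 ] yaw 1.583 j6 1.223 w 0.0588 g 66.7 F [-0.6994 -1.0211 -3.386 ] M [-0.0623  0.0318 -0.0054]
shift [-0.0016 -0.0016  0.1424] turn [-0.0003 -0.0002  0.0001]
tall_jar [(0.91, [342.1, 171.4, 29.5, 54.1])]
tall_jar []
jar_holder [(0.95, [338.7, 215.7, 52.6, 42.8])]
jar_holder [(0.16, [408.6, 229.1, 22.6, 23.1])]
```

View pics/e.png

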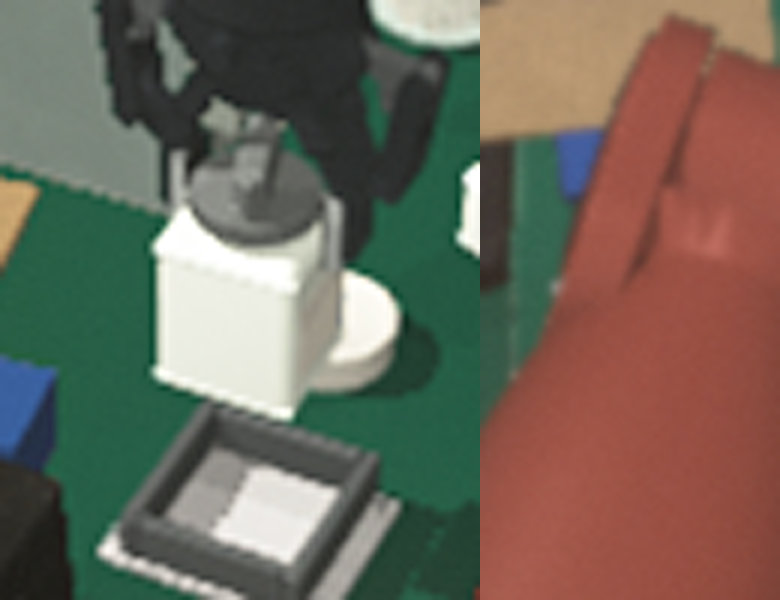

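Left crop: the jar hangs upright above the holder with its bottom corners at (157,378) and (295,415). The holder wall's top corners are near (120,525), (293,578), (378,460) and (207,403). I compare the two in this one camera so calibration errors cancel.

```bash
python3 - <<'E'
from fit import *
np.set_printoptions(precision=4,suppress=True)
a=manip.get_image("scene");s=manip.observe();print(s["tcp_pos"])
u=lambda x,y:(298+x/6-.5,130+y/6-.5)
print("jar corners",[atz(a,*u(*q),.103)[:2] for q in((157,378),(295,415))])
h=[atz(a,*u(*q),.032)[:2] for q in((120,525),(293,578),(378,460),(207,403))];print("wall",h,np.mean(h,0))
print("fit",fit([(a,(338,215))],"jar_holder",HOLD,[.437,-.065]))
# jar fit free z, scene only, z fixed .103 (yaw near .01)
for z in(.099,.103,.107):
    P=[p+[0,0,z] for p in JAR]; print(z,fit([(a,(342,171))],"tall_jar",P,[.437,-.065]))
E
```

```text
[ 0.4414 -0.0781  0.1566]
jar corners [array([ 0.4673, -0.0384]), array([ 0.4076, -0.0437])]
wall [array([ 0.4749, -0.0186]), array([ 0.3968, -0.0235]), array([ 0.3937, -0.1037]), array([ 0.4754, -0.1028])] [ 0.4352 -0.0622]
fit (array([ 0.4381, -0.066 ,  0.007 ]), np.float64(62.46875), np.float32(1215.0))
0.099 (array([ 0.4461, -0.0716,  1.672 ]), np.float64(144.03125), np.float32(1126.0))
0.103 (array([ 0.4442, -0.0675,  0.116 ]), np.float64(151.703125), np.float32(1126.0))
0.107 (array([ 0.4422, -0.0628,  0.148 ]), np.float64(161.453125), np.float32(1126.0))
```

```bash
python3 -m jog '[[[0.009,-0.01,0,0,0,0,0.3],[0.009,-0.01,0.08,0,0,0,0.3],[0.009,-0.01,0.15,0,0,0,0.3],[0.009,-0.01,0.15,0,0,0,0.3],[0.009,-0.01,0.15,0,0,0,0.3]]]'; python3 go.py .4375 -.0745 .062 1.583;python3 - <<'E'
from h import *
a=manip.get_image("scene")
def crop(p,u,v,w,h,S): return cv2.resize(p["pixels"][v-h:v+h,u-w:u+w],None,fx=S,fy=S,interpolation=cv2.INTER_CUBIC)
cv2.imwrite("pics/f.png",crop(a,340,200,40,40,7))
E
```

```text
clock: 6.15
tcp_pos: [0.4364, -0.0738, 0.0972]
eef_rot: [0.703, 0.711, -0.0, -0.001]
wrist_force: [0.2, -0.6, -2.8]
width: 0.059
grip_force: 66.8
t 6.15 p [ 0.4364 -0.0738  0.0972] yaw 1.581 j6 1.227 w 0.059 g 66.8 F [ 0.2053 -0.6077 -2.7568] M [-0.0447  0.0152  0.013 ]
shift [-0.0019  0.0027  0.0879] turn [-0.0002 -0.0001 -0.0003]
```

View pics/f.png

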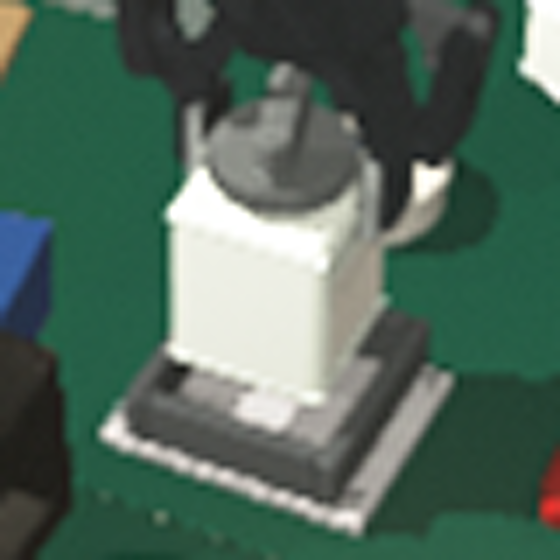

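```bash
python3 - <<'E'
from fit import *
np.set_printoptions(precision=4,suppress=True)
a=manip.get_image("scene");print(manip.observe()["tcp_pos"])
u=lambda x,y:(300+x/7-.5,160+y/7-.5)
for q in((170,355),(322,405)): print("jar",atz(a,*u(*q),.043)[:2])
for q in((128,425),(330,495),(428,325)): print("wall",atz(a,*u(*q),.032)[:2])
E
```

```text
[ 0.4377 -0.0742  0.0981]
jar [ 0.4667 -0.0376]
jar [ 0.4068 -0.0394]
wall [ 0.469  -0.0088]
wall [ 0.3899 -0.0104]
wall [ 0.3938 -0.1047]
```

```bash
python3 -m jog '[[[0.001,0,0.03,0,0,0,0.3],[0.001,0,0.05,0,0,0,0.3],[0.001,0,0.06,0,0,0,0.3],[0.001,0,0.06,0,0,0,0.3]]]'; python3 go.py .4375 -.0745 .062 1.583
```

```text
clock: 6.65
tcp_pos: [0.4367, -0.0735, 0.0728]
eef_rot: [0.703, 0.711, -0.0, -0.0]
wrist_force: [-0.5, 0.8, -3.2]
width: 0.0587
grip_force: 67.1
t 6.65 p [ 0.4367 -0.0735  0.0728] yaw 1.581 j6 1.228 w 0.0587 g 67.1 F [-0.5106  0.8445 -3.2186] M [-0.0673  0.0362  0.004 ]
shift [-0.0024  0.002   0.027 ] turn [-0.0001 -0.     -0.0003]
```

```bash
python3 -m jog '[[[0,0,0.012,0,0,0,0.3],[0,0,0.022,0,0,0,0.3],[0,0,0.026,0,0,0,0.3],[0,0,0.026,0,0,0,0.3]]]'; python3 go.py .4375 -.0745 .062 1.583
```

```text
clock: 7.05
tcp_pos: [0.4367, -0.0736, 0.0623]
eef_rot: [0.703, 0.711, -0.0, -0.0]
wrist_force: [-0.3, 0.4, -3.1]
width: 0.0585
grip_force: 67.0
t 7.05 p [ 0.4367 -0.0736  0.0623] yaw 1.581 j6 1.228 w 0.0585 g 67.0 F [-0.314   0.4077 -3.082 ] M [-0.0611  0.0289 -0.0481]
shift [-0.0024  0.002   0.0007] turn [-0.0001 -0.     -0.0003]
```

Nearly on the floor; I press down gently until it makes contact.

```bash
python3 -m jog '[[[0,0,0.005,0,0,0,0.3],[0,0,0.01,0,0,0,0.3],[0,0,0.01,0,0,0,0.3]]]'; python3 go.py .4375 -.0745 .062 1.583
```

```text
clock: 7.35
tcp_pos: [0.4369, -0.0737, 0.0619]
eef_rot: [0.703, 0.711, 0.0, 0.001]
wrist_force: [-17.7, 5.6, 64.2]
width: 0.0584
grip_force: 75.1
t 7.35 p [ 0.4369 -0.0737  0.0619] yaw 1.582 j6 1.228 w 0.0584 g 75.1 F [-17.6748   5.5908  64.2008] M [ 1.1523  4.349  -0.0602]
shift [-0.002   0.0014 -0.0003] turn [ 0.0002  0.0002 -0.0002]
```

```bash
python3 -m jog '[[[0,0,-0.01,0,0,0,0.3],[0,0,-0.01,0,0,0,0.3],[0,0,-0.01,0,0,0,1],[0,0,-0.01,0,0,0,1],[0,0,-0.01,0,0,0,1]]]' 40; python3 go.py .437 -.066 .18 1.583
```

```text
clock: 7.85
tcp_pos: [0.4368, -0.0736, 0.0622]
eef_rot: [0.703, 0.711, -0.0, -0.0]
wrist_force: [0.2, -0.6, -0.1]
width: 0.0853
grip_force: 0.0
t 7.85 p [ 0.4368 -0.0736  0.0622] yaw 1.581 j6 1.228 w 0.0853 g 0.0 F [ 0.2481 -0.5692 -0.0938] M [-0.0108  0.0068  0.0327]
shift [ 0.019   0.0007 -0.2946] turn [-0.     -0.     -0.0003]
```

```bash
python3 -m jog '[[[0,0,-0.12,0,0,0,1],[0,0,-0.24,0,0,0,1],[0,0,-0.36,0,0,0,1],[0,0,-0.45,0,0,0,1],[-0.12,0,-0.45,0,0,0,1]]]'; python3 -m jog '[[[-0.7,-0.2,0,0,0,-0.12,1],[-0.7,-0.2,0,0,0,-0.12,1],[-0.7,-0.2,0,0,0,-0.12,1],[-0.7,-0.2,0,0,0,-0.12,1],[-0.7,-0.2,0,0,0,-0.12,1]]]' ; python3 go.py .437 -.066 .18 -1.28;python3 - <<'E'
from fit import *
np.set_printoptions(precision=4,suppress=True)
a=manip.get_image("scene");b=manip.get_image("top")
def crop(p,u,v,w,h,S): return cv2.resize(p["pixels"][v-h:v+h,u-w:u+w],None,fx=S,fy=S,interpolation=cv2.INTER_CUBIC)
cv2.imwrite("pics/g.png",np.hstack([crop(a,340,200,25,30,8),crop(b,338,205,20,30,10)[:480,:]] if 0 else [crop(a,340,200,25,30,8),crop(b,338,205,25,30,8)]))
for n in("tall_jar","jar_cap"): print([(m["confidence"],m["box"]) for p in(a,b) for m in manip.boxes_of(n,p)])
E
```

```text
clock: 8.35
tcp_pos: [0.4399, -0.1195, 0.2472]
eef_rot: [0.701, 0.713, 0.002, 0.003]
wrist_force: [1.8, -0.4, -0.2]
width: 0.0857
grip_force: 0.0
clock: 8.85
tcp_pos: [0.3787, -0.3367, 0.2423]
eef_rot: [0.431, 0.903, 0.0, -0.0]
wrist_force: [1.4, -0.1, 0.9]
width: 0.0849
grip_force: 0.0
t 8.85 p [ 0.3787 -0.3367  0.2423] yaw 2.251 j6 0.019 w 0.0849 g 0.0 F [ 1.3967 -0.0871  0.8604] M [-0.0347 -0.0116  0.0322]
shift [0.4343 0.5391 0.1559] turn [ 0.     0.    -0.438]
[(0.89, [338.6, 200.8, 26.9, 42.9]), (0.34, [339.4, 189.4, 21.5, 23.1]), (0.72, [336.6, 208.1, 20.3, 21.5])]
[(0.72, [338.3, 192.9, 20.2, 19.9]), (0.58, [338.4, 208.6, 14.6, 15.5])]
```

View pics/g.png

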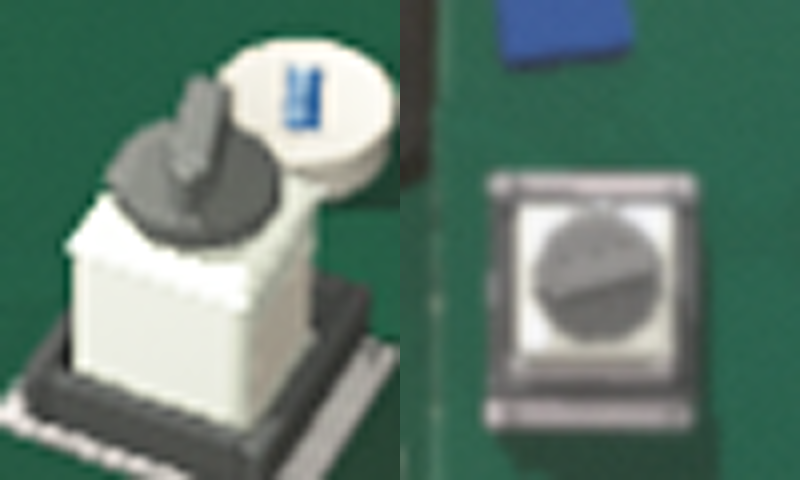

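The jar is seated in the well. The wing's lower edge in the top crop runs from (555,295) to (650,268), and in the scene crop its top runs from about (185,160) to (207,80).

```bash
python3 - <<'E'
from fit import *
np.set_printoptions(precision=4,suppress=True)
a=manip.get_image("scene");b=manip.get_image("top")
A=lambda x,y:(a,315+x/8-.5,170+y/8-.5);B=lambda x,y:(b,313+(x-400)/8-.5,175+y/8-.5)
for q in([A(185,160),A(205,80)],[B(555,295),B(650,268)]):
    P=[atz(*o,.118) for o in q];d=P[1]-P[0];print(P,np.arctan2(d[1],d[0]))
print("skirt", tri(A(193,185),B(598,275)), atz(*A(193,187),.093), atz(*B(598,275),.095))
sh=[p+[0,0,.008] for p in JAR]
print(fit([(a,(338,200)),(b,(337,208))],"tall_jar",sh,[.437,-.066]))
E
python3 go.py .437 -.066 .18 -1.28
```

```text
[array([ 0.4345, -0.0486,  0.118 ]), array([ 0.445 , -0.0846,  0.118 ])] -1.287893652413959
[array([ 0.428, -0.046,  0.118]), array([ 0.439 , -0.0824,  0.118 ])] -1.2759813412501102
skirt [ 0.4385 -0.0636  0.0938] [ 0.4385 -0.0636  0.093 ] [ 0.4383 -0.0636  0.095 ]
(array([ 0.4388, -0.0631,  1.5873]), np.float64(222.9375), np.float32(1378.0))
t 9.35 p [ 0.3799 -0.3341  0.2426] yaw 2.247 j6 0.029 w 0.0853 g 0.0 F [-0.6235  0.5207 -0.1807] M [0.0264 0.009  0.0094]
shift [0.4336 0.5307 0.1565] turn [-0.      0.     -0.4387]
```

```bash
python3 -m jog '[[[0.43,0.53,0.1,0,0,-0.438,1],[0.43,0.53,0.1,0,0,-0.438,1],[0.43,0.53,0.1,0,0,-0.438,1],[0.43,0.53,0.1,0,0,-0.438,1],[0.43,0.53,0.1,0,0,-0.438,1]]]';python3 go.py .438 -.0645 .18 -1.28;  python3 -m jog '[[[0,0,0,0,0,-0.119,1],[0,0,0,0,0,-0.119,1],[0,0,0,0,0,-0.119,1],[0,0,0,0,0,-0.119,1],[0,0,0,0,0,-0.119,1]]]';python3 -m jog '[[[0,0,0,0,0,-0.119,1],[0,0,0,0,0,-0.119,1],[0,0,0,0,0,-0.119,1],[0,0,0,0,0,-0.119,1],[0,0,0,0,0,-0.119,1]]]';python3 go.py .438 -.0645 .18 -1.28
```

```text
clock: 9.85
tcp_pos: [0.4322, -0.0909, 0.2063]
eef_rot: [0.07, 0.998, -0.0, 0.0]
wrist_force: [1.3, -0.1, 0.1]
width: 0.0852
grip_force: 0.0
t 9.85 p [ 0.4322 -0.0909  0.2063] yaw 3.002 j6 -0.234 w 0.0852 g 0.0 F [ 1.3308 -0.076   0.0793] M [-0.0484 -0.0754 -0.0052]
shift [-0.0052  0.0675  0.0658] turn [-0.0002  0.0001 -0.3185]
clock: 10.35
tcp_pos: [0.4321, -0.0926, 0.2064]
eef_rot: [-0.3, 0.954, -0.0, 0.0]
wrist_force: [-0.2, 0.5, -0.0]
width: 0.0852
grip_force: 0.0
clock: 10.85
tcp_pos: [0.4321, -0.0927, 0.2064]
eef_rot: [-0.627, 0.779, -0.0, 0.0]
wrist_force: [-0.0, 0.2, -0.2]
width: 0.0852
grip_force: 0.0
t 10.85 p [ 0.4321 -0.0927  0.2064] yaw -1.785 j6 -1.733 w 0.0852 g 0.0 F [-0.0457  0.2201 -0.1562] M [-0.0104 -0.0032 -0.004 ]
shift [-0.0721  0.0006  0.066 ] turn [-0.     -0.     -0.0804]
```

```bash
python3 -m jog '[[[-0.072,0,0.06,0,0,-0.08,1],[-0.072,0,0.06,0,0,-0.08,1],[-0.072,0,0.06,0,0,-0.08,1],[-0.072,0,0.06,0,0,-0.08,1],[-0.072,0,0.06,0,0,-0.08,0.6]]]';python3 go.py .438 -.0645 .106 -1.28
```

```text
clock: 11.35
tcp_pos: [0.4384, -0.0646, 0.1824]
eef_rot: [0.8, -0.6, 0.0, -0.0]
wrist_force: [0.2, -1.3, 0.1]
width: 0.0731
grip_force: 0.0
t 11.35 p [ 0.4384 -0.0646  0.1824] yaw -1.288 j6 -2.165 w 0.0731 g 0.0 F [ 0.1512 -1.294   0.1221] M [ 0.0044 -0.0379  0.0523]
shift [-0.0006  0.0009  0.1909] turn [-0.     -0.     -0.0013]
```

```bash
python3 -m jog '[[[0,0,0.06,0,0,0,0.6],[0,0,0.12,0,0,0,0.6],[0,0,0.17,0,0,0,0.5],[0,0,0.19,0,0,0,0.5],[0,0,0.19,0,0,0,0.4]]]' 30;python3 go.py .438 -.0645 .106 -1.28; python3 -m jog '[[[0,0,0,0,0,0,0],[0,0,0,0,0,0,0],[0,0,0,0,0,0,0],[0,0,0,0,0,0,0],[0,0,0,0,0,0,0]]]' 30;python3 go.py .438 -.0645 .106 -1.28
```

```text
clock: 11.85
tcp_pos: [0.4378, -0.0649, 0.1057]
eef_rot: [0.799, -0.601, -0.001, 0.0]
wrist_force: [0.5, -0.3, -0.1]
width: 0.034
grip_force: 0.0
t 11.85 p [ 0.4378 -0.0649  0.1057] yaw -1.29 j6 -2.164 w 0.034 g 0.0 F [ 0.4857 -0.3007 -0.139 ] M [ 0.0591 -0.0072  0.0105]
shift [-0.0007 -0.0008 -0.0008] turn [ 0.0002  0.0002 -0.0017]
clock: 12.35
tcp_pos: [0.4387, -0.0655, 0.1071]
eef_rot: [0.799, -0.601, 0.001, -0.0]
wrist_force: [-2.6, -0.5, 7.8]
width: 0.0131
grip_force: 35.5
t 12.35 p [ 0.4387 -0.0655  0.1071] yaw -1.29 j6 -2.165 w 0.0131 g 35.5 F [-2.599  -0.5122  7.8234] M [-0.0822  0.6399 -0.0372]
shift [-0.0028  0.0009  0.0026] turn [-0.0001 -0.0001 -0.0016]
```

```bash
for i in 1; do python3 -m jog '[[[0,0,0,0,0,0.02,0],[0,0,0,0,0,0.04,0],[0,0,0,0,0,0.06,0],[0,0,0,0,0,0.08,0],[0,0,0,0,0,0.1,0]]]'; python3 go.py .438 -.0645 .106 0;  python3 -m jog '[[[0,0,0,0,0,0.02,0],[0,0,0,0,0,0.04,0],[0,0,0,0,0,0.06,0],[0,0,0,0,0,0.08,0],[0,0,0,0,0,0.1,0]]]';python3 go.py .438 -.0645 .106 0; done
```

```text
clock: 12.85
tcp_pos: [0.4381, -0.0655, 0.1072]
eef_rot: [-0.572, 0.82, -0.0, -0.0]
wrist_force: [-5.8, 0.2, 13.9]
width: 0.013
grip_force: 36.4
t 12.85 p [ 0.4381 -0.0655  0.1072] yaw -1.923 j6 -1.531 w 0.013 g 36.4 F [-5.7664  0.1747 13.8748] M [-0.0851  1.6013  0.0734]
shift [-0.0023  0.001   0.003 ] turn [ 0.0001 -0.0001 -0.3061]
clock: 13.35
tcp_pos: [0.4383, -0.065, 0.1071]
eef_rot: [-0.291, 0.957, 0.0, 0.0]
wrist_force: [-5.1, 2.9, 10.8]
width: 0.0128
grip_force: 36.0
t 13.35 p [ 0.4383 -0.065   0.1071] yaw -2.551 j6 -0.903 w 0.0128 g 36.0 F [-5.0628  2.887  10.7882] M [0.5601 1.1177 0.074 ]
shift [-0.      0.0016  0.0027] turn [-0.0001  0.     -0.4061]
```

```bash
python3 -m jog '[[[0,0,0,0,0,0.02,0],[0,0,0,0,0,0.04,0],[0,0,0,0,0,0.06,0],[0,0,0,0,0,0.075,0],[0,0,0,0,0,0.09,0]]]' 40; python3 go.py .438 -.0645 .106 3.1;  python3 -m jog '[[[0,0,0,0,0,0.005,0],[0,0,0,0,0,0.01,0],[0,0,0,0,0,0.015,0],[0,0,0,0,0,0.015,0]]]';python3 go.py .438 -.0645 .106 3.1
```

```text
clock: 13.85
tcp_pos: [0.438, -0.0643, 0.1072]
eef_rot: [-0.013, 1.0, 0.001, -0.0]
wrist_force: [-6.1, 5.9, 14.4]
width: 0.0128
grip_force: 40.8
t 13.85 p [ 0.438  -0.0643  0.1072] yaw -3.115 j6 -0.339 w 0.0128 g 40.8 F [-6.1493  5.9209 14.4419] M [1.3361 1.4678 0.0829]
shift [-0.     -0.0006  0.0029] turn [ 0.0003 -0.      0.0108]
clock: 14.25
tcp_pos: [0.4378, -0.0641, 0.1071]
eef_rot: [0.032, 0.999, 0.001, -0.0]
wrist_force: [-5.5, 6.5, 14.8]
width: 0.0135
grip_force: 42.4
t 14.25 p [ 0.4378 -0.0641  0.1071] yaw 3.078 j6 -0.248 w 0.0135 g 42.4 F [-5.4721  6.5316 14.844 ] M [1.3309 1.4494 0.783 ]
shift [-0.0005 -0.001   0.0028] turn [ 0.0003 -0.0001 -0.0035]
```

```bash
python3 -m jog '[[[0,0,0,0,0,0.005,0],[0,0,0,0,0,0.01,0],[0,0,0,0,0,0.015,0],[0,0,0,0,0,0.015,0]]]';python3 go.py .438 -.0645 .106 3.1
```

```text
clock: 14.65
tcp_pos: [0.4374, -0.0635, 0.1072]
eef_rot: [0.078, 0.997, 0.001, -0.001]
wrist_force: [-8.7, 7.9, 18.0]
width: 0.013
grip_force: 60.2
t 14.65 p [ 0.4374 -0.0635  0.1072] yaw 2.985 j6 -0.155 w 0.013 g 60.2 F [-8.6535  7.8931 18.0371] M [1.7783 1.8427 1.5205]
shift [-0.0019 -0.0021  0.0029] turn [ 0.0005 -0.0002 -0.0183]
```

```bash
python3 -m jog '[[[0,0,0,0,0,-0.005,0],[0,0,0,0,0,-0.005,0.6],[0,0,0,0,0,-0.005,0.6],[0,0,0,0,0,-0.005,0.6]]]' 20;python3 go.py .438 -.0645 .106 3.1; python3 -m jog '[[[0,0,-0.1,0,0,0,0.6],[0,0,-0.2,0,0,0,0.6],[0,0,-0.3,0,0,0,0.6],[0,0.1,-0.35,0,0,0,0.6],[0,0.22,-0.35,0,0,0,0.6]]]';python3 -m jog '[[[0,0.1,0,0,0,0,0.6],[0,0.2,0,0,0,0,0.6],[0,0.3,0,0,0,0,0.6],[0,0.4,0,0,0,0,0.6],[0,0.4,0,0,0,0,0.6]]]'
python3 - <<'E'
from fit import *
a=manip.get_image("scene");b=manip.get_image("top")
def crop(p,u,v,w,h,S): return cv2.resize(p["pixels"][v-h:v+h,u-w:u+w],None,fx=S,fy=S,interpolation=cv2.INTER_CUBIC)
cv2.imwrite("pics/i.png",np.hstack([crop(a,340,200,25,30,8),crop(b,338,205,25,30,8)]))
sh=[p+[0,0,.008] for p in JAR]
print(fit([(a,(338,200)),(b,(337,208))],"tall_jar",sh,[.437,-.066]))
for p in(a,b): print([(m["confidence"],m["box"]) for m in manip.boxes_of("short_jar",p)])
E
```

```text
clock: 15.05
tcp_pos: [0.4388, -0.0655, 0.1064]
eef_rot: [0.064, 0.998, -0.0, 0.0]
wrist_force: [0.2, -0.1, 0.4]
width: 0.0512
grip_force: 0.0
t 15.05 p [ 0.4388 -0.0655  0.1064] yaw 3.014 j6 -0.185 w 0.0512 g 0.0 F [ 0.1543 -0.0595  0.4337] M [ 0.0237 -0.0492  0.0275]
shift [0.0023 0.0022 0.0011] turn [-0.      0.0001 -0.0137]
clock: 15.55
tcp_pos: [0.4518, 0.0215, 0.2494]
eef_rot: [0.066, 0.998, -0.0, 0.003]
wrist_force: [2.2, -0.1, -2.1]
width: 0.0516
grip_force: 0.0
clock: 16.05
tcp_pos: [0.4702, 0.1845, 0.246]
eef_rot: [0.062, 0.998, 0.001, 0.0]
wrist_force: [0.5, -0.6, 0.3]
width: 0.0515
grip_force: 0.0
(array([ 0.43971225, -0.06184672, -0.02924115]), np.float64(239.078125), np.float32(1366.0))
[(0.71, [389.4, 164.3, 32.5, 33.4])]
[(0.67, [409.7, 228.4, 24.2, 21.2])]
```

View pics/i.png

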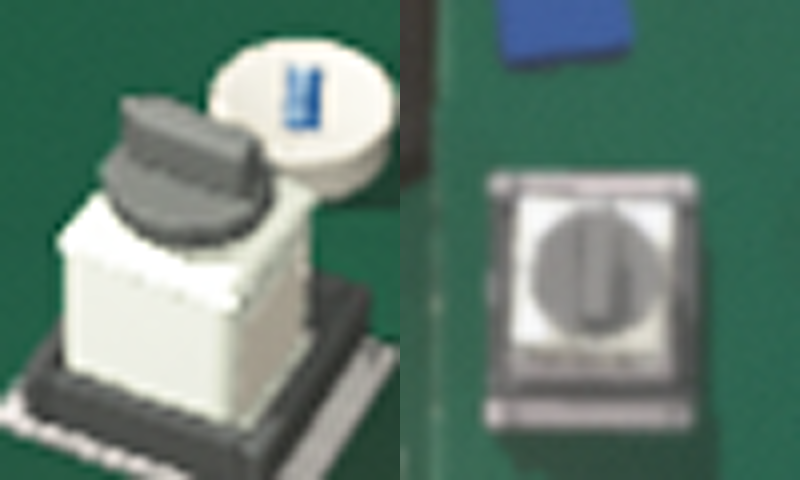

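The jar stands in the well with the wing lying along the jar's x axis: in the top crop it runs from (597,212) to (600,320). The cap hit the firm stop (moment 1.5 N m) and the short jar hasn't moved. Handing in.

```bash
python3 -c "
from plant import manip
print(manip.job_done())"
```

```text
the job is handed in; nothing more can be done
None
```

The tall jar is standing in the holder's well, let go, with its cap screwed clockwise to the firm stop, and the short jar stands where it was; I've handed the job in, but no verdict came back.

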